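# Clear and crack open the dry box

### The job

The optics dry box has to be aired: first put the two foam offcuts lying on its lid into the green bin, and only then pull the lid up by its red knob, past the sticky seal. Finish while still holding the lid slightly and steadily open in the gripper, its front edge about 4 cm above the box; it must not fly up when the seal lets go (never more than 8 cm), and the optics mounts standing around must stay where they are.

Things in the scene. Friction and masses are not known exactly. Their poses are not given: they have to be found in the camera images.
- dry_box: black storage box fixed to the table, 200 (x) x 240 (y) mm, rim 92 mm high, 100 mm high with its white lid shut; origin at the centre of its underside, z up, its front faces its own -x; the lid is hinged along its far +x top edge
- lid (a joint): angle of the white lid (200 x 240 x 8 mm, 0.4 kg) in rad: 0 shut, grows as the front edge rises, stop at 0.6; front edge 200 mm from the hinge axis (0.2 rad = 4 cm). A sprung seal in the front wall holds it shut: at the knob 10 to 20 N until it lets go within the first 0.06 rad, then only a few N, the lid's weight. Let go, it drops to rest on the seal at about 0.08 rad
- lid_hinge (a point): point on the hinge axis, at the middle of the box's far top edge, 92 mm above the table (underside of the lid); the axis runs along the box's y
- lid_knob (a point): centre of the red round knob head near the lid's front edge: head 30 mm across and 20 mm high, on a steel stem 18 mm across; the head's underside is 18 mm and its top 38 mm above the lid's upper face. This point is 28 mm above the lid's upper face (128 mm above the table when shut), 175 mm from the hinge axis towards the front and 36 mm above the level of the hinge axis. It moves with the lid
- foam_blue: blue rigid foam offcut, 50 (x) x 34 (y) x 30 (z) mm, 20 g, lying loose on the lid behind the knob; origin at the centre of its underside, x along its length
- foam_yellow: yellow rigid foam offcut, 56 (x) x 30 (y) x 34 (z) mm, 20 g, lying loose on the lid behind the knob; origin at the centre of its underside, x along its length
- bin: green open-topped scrap bin fixed to the table, to the left or right of the box, 160 (x) x 180 (y) x 100 (z) mm outside, walls 5 mm; origin at the centre of its underside
- lens_mount: bystander, loose: black lens mount on a post, base 70 mm across, 167 mm high, on the other side of the box from the bin; origin at the centre of its underside
- prism_mount: bystander, loose: green glass prism cube on a post, base 70 mm across, 173 mm high, beyond the box; origin at the centre of its underside
- post_holder: bystander, loose: small black post holder with a steel post, base 52 mm across, 100 mm high, beyond and to the side of the box; origin at the centre of its underside
There are look-alikes about, which are no part of the job. There is more than one size of the foam_yellow; the one meant has the size given above.

How it is judged:
By the outcome, as a careful person would: the job done as asked, in the order asked, and still so for the second after the job is handed in, while the arm keeps its last pose, push and grip.
It also fails if it takes over 66 s, if anything falls off the work surface, if the arm or the gripper's body presses on something with over 40 N, if the wrist force passes 120 N, or if a joint passes its speed limit or range.

### The arm

A 6-joint arm with a two-finger parallel gripper is mounted at the origin on the work surface. World frame = base frame: x ahead of the robot, y to its left, z up, the work surface at z = 0. Lengths are in m, angles in rad, forces in N, time in s.
With the tool pointing down it reaches from about 0.35 to 0.975 m from the base axis. Payload 4.9 kg.
Tool frame: the origin (TCP) lies midway between the tips of the shut fingers; the grasp point (between the pads) lies ctrl.hold_point_z behind it (ctrl.hold_point_z is the distance from the TCP to the grasp point, in m); z points along the fingers, y is the line along which they close (so a half turn about z gives the same grasp; the last joint's range is limited). The gripper opens to 85 mm and grips with 20 to 120 N. Pads are 22 mm wide; open, the fingers measure 114 mm over their backs; the gripper's body (76 mm by 85 mm) begins 54 mm behind the grasp point. The pads swing forward as they close: fully open they stand 13 mm farther back than shut.
Start: joints at [1.046, 0.053, 1.613, -0, 1.476, -0.119], TCP at [0.247, 0.574, 0.231] pointing down, gripper open.
Joint ranges: [-3.01, 3.01], [-1.01, 2.22], [0.06, 2.58], [-1.02, 4.17], [0.09, 2.62], [-3.14, 3.14]. Speed limits (rad/s): [2.57, 2.57, 3.14, 3.14, 3.14, 3.14].

### API

Orientations are given as [roll, pitch, yaw] about the fixed x, y, z axes, in that order (R = Rz(yaw) Ry(pitch) Rx(roll)).
In Python, from cell import observe, read_camera, camera_info, order, finder, ctrl gives the robot as it stands.
- The arm moves only by the tool move_arm, never from a script. Its argument "deltas" is a list of rows, each a list of 3 entries, a list of its own where there are three numbers: the opening, from 0 (shut) to 1 (fully open), then the shift along the tool's x, y, z in mm, then the turn about the tool's z in degrees. In form: [[hand, [x, y, z], yaw], ...]. A call has 1 to 12 rows; each row is the pose to reach, as a shift and turn from the pose commanded when the call began, along the tool's axes at that moment; what a row does not reach only later rows make up. A row lasts 1/8 s, in which the tool goes at most 62.5 mm and 10.7 degrees, less where a joint would pass 70% of its speed; a pose out of reach is approached as far as the arm can. A call with a gripper value outside its range is refused whole. The fingers move at their own pace and stop on an object; the grip force is fixed at half the most. Time passes only in rows, so rows that repeat a pose let the fingers close. It gives the time, the measured TCP pose, the force, the opening and the grip force at its end, in the units of the state.
- observe(): the state, without advancing time (a new reading comes with each control period).
- read_camera(name): name is "side" or "top"; returns the picture (480x640x3 uint8, red, green, blue); there is no depth.
- camera_info(name): a dict with "fovy" (degrees; the focal length in pixels is half the picture's height over the tangent of half this angle, whatever the lens; pixels are square), "cx", "cy" (the principal point, pixels), "k1" (the pictures are not rectified: a ray, as slopes to the right and down, at radius r is drawn at 1 + k1 r^2 times it, then the intrinsics apply), "R" (3x3) and "t" (3): a world point X has camera coordinates R X + t. Camera axes: x right, y down, z forward; pixel columns grow to the right and rows downward; lengths in m; the calibration is good to about 2 mm. A picture is of the moment at which its call begins. camera_info takes no time and is no camera call.
- order.hand_in(): hands the job in; it is judged then, once.
Trained networks look in the newest picture that a camera, given by its name, has taken for a name from the list of things; names that differ only in an ending like _2 or _b are one class to them, and where a whole thing is asked for, a point or a joint stands for the part that bears it (a point fixed in the world has none). Each returns a list of dicts, best first, with "conf" (0 to 1); they miss things now and then, are a little off and sometimes report something else, mostly with a low value. They report only what shows in the picture. A call takes as long as a camera call. They do not tell look-alikes from the thing itself.
- finder.boxes_of(camera, thing): "position" ([column, row] in pixels, amid what is visible of it).
- finder.silhouettes(camera, thing): "mask" (480x640 bool, what is visible of it) and "position" ([column, row] in pixels, amid what is visible of it).
The state is a dict: "t": time; "q": joint angles; "qd": joint speeds; "tau": joint torques, N m; "eef_pos": TCP position; "eef_rot": TCP orientation; "wrist_force": force on the tool from outside, world axes, zero at the start; "ft_torque": the same for the moment, N m; "gripper_width": opening from 0.0 (shut) to 1.0 (fully open); "finger_force": force on a finger pad.
Only numpy, scipy, OpenCV 4.12 (cv2) and the standard library are available. Lean on these libraries where they do the work, as an engineer would, in place of code of your own. Each camera call takes 0.05 s, during which the arm holds its last target. There are 200 camera calls.

## Working session

There is one attempt and no reset: what is moved stays moved. The work goes in short steps, Python scripts to look and compute and a tool call to move; the robot and the scene stay as the last step left them, time stands still between calls to the robot, and variables do not carry over. Pictures are saved under pics/ and viewed, at most 10 in all, crops included, and the job is handed in when it is done.

Besides the shell and the picture viewer there is one more tool, called after ">>>" as name(argument=value, ...), one argument or row to a line, values as JSON. move_arm: Moves the arm, as the interface text tells. Its arguments: {"type":"object","properties":{"deltas":{"type":"array","items":{"type":"array"}}},"required":["deltas"]}

```bash
mkdir -p pics; ls
cat > h.py <<'E'
import numpy as np, cv2
from cell import observe, read_camera, camera_info, order, finder, ctrl
def K(c):
    i=camera_info(c); f=240/np.tan(np.radians(i["fovy"])/2)
    return i,f
def ray(c,uv):
    i,f=K(c); d=np.array([(uv[0]-i["cx"])/f,(uv[1]-i["cy"])/f]); s=d.copy()
    for _ in range(30): s=d/(1+i["k1"]*(s@s))
    R=np.array(i["R"]);t=np.array(i["t"])
    return -R.T@t, R.T@np.array([s[0],s[1],1])
def atz(c,uv,z):
    o,d=ray(c,uv); return o+d*(z-o[2])/d[2]
def proj(c,X):
    i,f=K(c); p=np.array(i["R"])@np.array(X)+np.array(i["t"]); s=p[:2]/p[2]; s=s*(1+i["k1"]*(s@s))
    return s*f+[i["cx"],i["cy"]]
def save(c,n):
    im=read_camera(c); cv2.imwrite(f"pics/{n}.png",im[:,:,::-1]); return im
def tri(a,b):
    A=[];B=[]
    for c,uv in (("top",a),("side",b)):
        o,d=ray(c,uv); d=d/np.linalg.norm(d); P=np.eye(3)-np.outer(d,d); A.append(P);B.append(P@o)
    return np.linalg.lstsq(np.vstack(A),np.hstack(B),rcond=None)[0]
E
python3 - <<'E'
from h import *
np.set_printoptions(precision=3,suppress=True)
print(observe(),ctrl.hold_point_z)
for c in("top","side"):
    save(c,c+"0"); i,f=K(c); print(c,i,"cam",ray(c,(320,240)))
    for th,z in (("foam_blue",.115),("foam_yellow",.117),("lid_knob",.128),("bin",.05),("lens_mount",.1),("dry_box",.1)):
        for r in finder.boxes_of(c,th): print(c,th,round(r["conf"],2),np.array(r["position"]),atz(c,r["position"],z))
E
```

```text
pics
{'t': 0.0, 'q': array([ 1.046,  0.053,  1.614, -0.   ,  1.476, -0.119]), 'qd': array([-0.   ,  0.   , -0.001,  0.001,  0.001, -0.002]), 'tau': array([  0.   , -39.367, -37.018,   0.   ,   0.007,   0.   ]), 'eef_pos': array([0.246, 0.574, 0.23 ]), 'eef_rot': array([-3.14 , -0.   ,  2.736]), 'wrist_force': array([ 0.042, -0.077,  0.394]), 'ft_torque': array([-0.018, -0.042,  0.004]), 'finger_force': 0.0, 'gripper_width': 0.9981677255696851} 0.0187
top {'fovy': 48.1457161722985, 'cx': 316.082261358216, 'cy': 236.11006733214234, 'k1': -0.11582148756195507, 'R': array([[-0.006, -1.   , -0.002],
       [-0.979,  0.006, -0.205],
       [ 0.205,  0.001, -0.979]]), 't': array([-0.006,  0.605,  1.21 ])} cam (array([ 0.344, -0.01 ,  1.308]), array([ 0.198, -0.007, -0.98 ]))
top foam_blue 0.85 [367.3 251.3] [ 0.558 -0.125  0.115]
top foam_yellow 0.71 [302.2 240.7] [0.583 0.022 0.117]
top foam_yellow 0.61 [242.3 223.8] [0.623 0.159 0.117]
top foam_yellow 0.53 [242.9 268.3] [0.521 0.155 0.117]
top lid_knob 0.61 [329.5 262.8] [ 0.53  -0.039  0.128]
top bin 0.61 [173.8 287. ] [0.487 0.329 0.05 ]
top lens_mount 0.68 [444.7 298. ] [ 0.452 -0.299  0.1  ]
top dry_box 0.72 [326.7 261.1] [ 0.539 -0.033  0.1  ]
side {'fovy': 51.47676513601993, 'cx': 315.9582212772296, 'cy': 232.62861078083634, 'k1': -0.04504603353746808, 'R': array([[-0.999, -0.035,  0.002],
       [-0.026,  0.722, -0.692],
       [ 0.023, -0.691, -0.722]]), 't': array([0.625, 0.104, 1.011])} cam (array([0.604, 0.646, 0.801]), array([ 0.014, -0.681, -0.733]))
side foam_blue 0.86 [345.3 194.8] [ 0.569 -0.121  0.115]
side foam_yellow 0.92 [338.7 247.7] [0.582 0.028 0.117]
side foam_yellow 0.76 [357.4 343. ] [0.552 0.229 0.117]
side foam_yellow 0.65 [298.3 344. ] [0.645 0.234 0.117]
side lid_knob 0.6 [367.2 239. ] [0.53  0.014 0.128]
side lens_mount 0.92 [389.8 169. ] [ 0.469 -0.227  0.1  ]
```

View pics/top0.png

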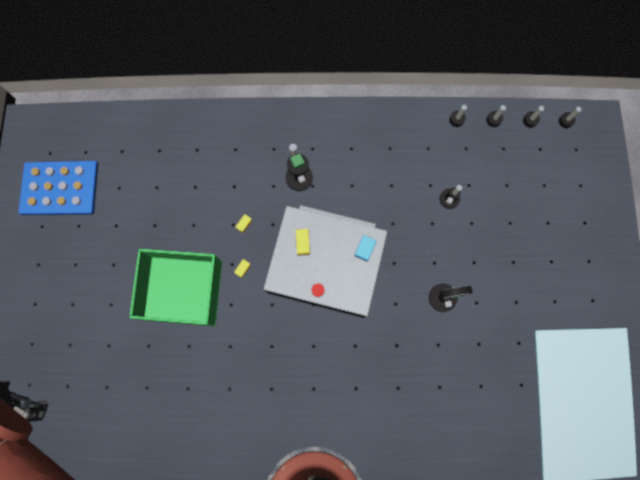

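View pics/side0.png

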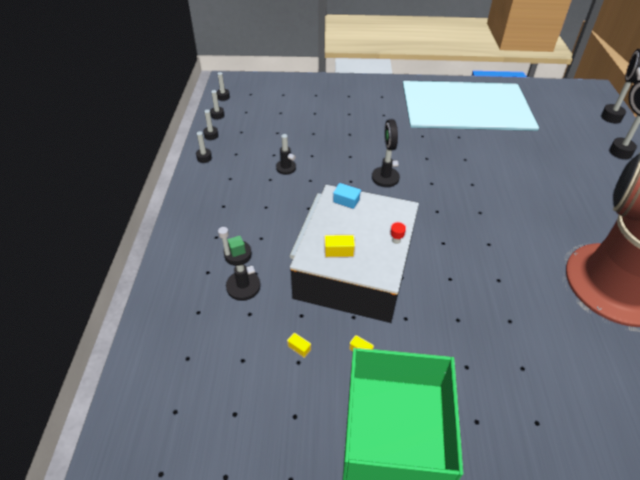

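Top view: the box's lid spans about (288,207), (386,235), (368,314), (265,284). The red knob is at (318,290), yellow foam at (302,241), blue foam at (366,248) and the bin at (175,287). The two small yellow pieces at (244,223) and (242,268) lie on the table and are decoys.

Run:
```python
from h import *
np.set_printoptions(precision=4,suppress=True)
cs=[atz("top",p,.1) for p in ((288,207),(386,235),(368,314),(265,284))]
for c in cs: print("corner",c)
print("centre",sum(cs)/4, [np.degrees(np.arctan2(*(b-a)[1::-1])) for a,b in ((cs[3],cs[0]),(cs[2],cs[1]))])
im={c:cv2.imread(f"pics/{c}0.png")[:,:,::-1] for c in("top","side")}
def cen(c,th,f):
    h=cv2.cvtColor(np.ascontiguousarray(im[c]),cv2.COLOR_RGB2HSV); m=f(h).astype(np.uint8)
    n,l,s,ce=cv2.connectedComponentsWithStats(m)
    return [(ce[i],s[i,4],l==i) for i in range(1,n) if s[i,4]>40]
sel={"blue":lambda h:(h[...,0]>92)&(h[...,0]<105)&(h[...,1]>130)&(h[...,2]>130),
"yellow":lambda h:(h[...,0]>22)&(h[...,0]<35)&(h[...,1]>150)&(h[...,2]>90),
"red":lambda h:((h[...,0]<6)|(h[...,0]>174))&(h[...,1]>200)&(h[...,2]>130)}
for k,f in sel.items():
    for c in im:
        for ce,a,m in cen(c,k,f):
            if not(230<ce[0]<420 and 150<ce[1]<360): continue
            z={"blue":.128,"yellow":.131,"red":.136}[k]
            P=np.array([atz(c,p,z)[:2] for p in np.argwhere(m)[:,::-1]],np.float32)
            r=cv2.minAreaRect(P*1000)
            print(k,c,ce,a,atz(c,ce,z),"rect",np.array(r[0]),np.array(r[1]),r[2])
# bin from rim
for p in ((137,250),(216,254),(211,325),(132,321)): print("bin rim",atz("top",p,.1))
for th in("prism_mount","post_holder","lens_mount"):
    a=finder.boxes_of("top",th);b=finder.boxes_of("side",th)
    print(th,[(x["position"],round(x["conf"],2)) for x in a[:2]+b[:2]])
    if a and b: print(tri(a[0]["position"],b[0]["position"]))
```

```text
corner [0.6667 0.0556 0.1   ]
corner [ 0.5988 -0.1703  0.1   ]
corner [ 0.4184 -0.1245  0.1   ]
corner [0.4872 0.1068 0.1   ]
centre [ 0.5428 -0.0331  0.1   ] [np.float64(-15.919657408686263), np.float64(-14.272698926221922)]
blue side [346.3217 195.15  ] 460 [ 0.5678 -0.1055  0.128 ] rect [ 568.986  -106.2692] [57.2599 54.7064] 67.10796356201172
yellow side [339.0119 245.7696] 586 [0.5823 0.0358 0.131 ] rect [581.7526  35.9279] [52.0793 49.0868] 2.0545051097869873
yellow side [298.7944 344.4393] 321 [0.6434 0.243  0.131 ] rect [643.4476 242.7908] [23.7958 38.3521] 54.24061584472656
yellow side [359.603  343.3668] 199 [0.55   0.2378 0.131 ] rect [548.6355 235.5178] [34.2965 22.645 ] 5.155624866485596
red side [397.6908 230.2171] 152 [ 0.4734 -0.0026  0.136 ] rect [472.7652  -2.1314] [35.0441 22.4099] 85.94666290283203
bin rim [0.5668 0.406  0.1   ]
bin rim [0.5567 0.2204 0.1   ]
bin rim [0.3953 0.2271 0.1   ]
bin rim [0.4034 0.4085 0.1   ]
prism_mount [([299.3, 173.1], 0.9), ([242.6, 268.0], 0.73)]
[0.7662 0.0308 0.0532]
post_holder [([451.0, 200.1], 0.72), ([286.6, 162.6], 0.64), ([364.5, 238.1], 0.35)]
[ 0.709  -0.3501  0.013 ]
lens_mount [([444.7, 298.0], 0.68), ([389.8, 169.0], 0.92)]
[ 0.4569 -0.3156  0.0298]
```

Run:
```python
from h import *
np.set_printoptions(precision=4,suppress=True)
im=cv2.imread("pics/top0.png")
h=cv2.cvtColor(im,cv2.COLOR_BGR2HSV)
for p in ((302,241),(366,248),(318,290)): print(h[p[1],p[0]])
hh=h.astype(int)
M={"yellow":((hh[...,0]>20)&(hh[...,0]<40)&(hh[...,1]>120),.134),"blue":((hh[...,0]>90)&(hh[...,0]<110)&(hh[...,1]>120),.130),
"red":(((hh[...,0]<8)|(hh[...,0]>172))&(hh[...,1]>150),.138),"lid":((hh[...,1]<40)&(hh[...,2]>120),.1)}
for k,(m,z) in M.items():
    n,l,s,ce=cv2.connectedComponentsWithStats(m.astype(np.uint8))
    for i in range(1,n):
        if s[i,4]>40 and 230<ce[i][0]<420 and 190<ce[i][1]<330:
            P=np.array([atz("top",p,z)[:2] for p in np.argwhere(l==i)[:,::-1]],np.float32)
            r=cv2.minAreaRect(P*1000); print(k,ce[i],s[i,4],atz("top",ce[i],z),np.array(r[0]),np.array(r[1]),r[2])
            if k=="lid": print(cv2.boxPoints(r))
c=cv2.resize(im[195:325,235:400],None,fx=4.5,fy=4.5,interpolation=cv2.INTER_CUBIC); cv2.imwrite("pics/crop.png",c)
```

```text
[ 31 133 221]
[ 96 111 225]
[  1 170 213]
yellow [243.4155 223.2746] 142 [0.6205 0.154  0.134 ] [620.7845 153.8669] [20.809  35.7769] 54.38957977294922
yellow [302.3745 241.603 ] 267 [0.5777 0.0213 0.134 ] [576.9976  21.0269] [54.5857 24.5014] 0.08564886450767517
yellow [242.1958 268.1678] 143 [0.5186 0.1545 0.134 ] [518.6691 154.4542] [20.0067 34.4283] 57.13878631591797
red [317.5851 289.8191] 94 [ 0.4694 -0.0119  0.138 ] [469.0192 -11.737 ] [19.6635 21.8917] 89.6543960571289Traceback (most recent call last):
  File "<stdin>", line 13, in <module>
  File "h.py", line 12, in atz
    o,d=ray(c,uv); return o+d*(z-o[2])/d[2]
        ~~~^^^^^^
  File "h.py", line 7, in ray
    i,f=K(c); d=np.array([(uv[0]-i["cx"])/f,(uv[1]-i["cy"])/f]); s=d.copy()
        ~^^^
  File "h.py", line 4, in K
    i=camera_info(c); f=240/np.tan(np.radians(i["fovy"])/2)
ValueError: time passes only in moves, steps and waits
```

```bash
sed -i 's/^def K(c):/from functools import lru_cache\n@lru_cache(None)\ndef K(c):/' h.py
cat > fit.py <<'E'
from h import *
from scipy.optimize import minimize
np.set_printoptions(precision=4,suppress=True)
def fit(k,img,c,dims,z0,x0):
    """silhouette fit: prism of given dims at z0, pose x,y,yaw, IoU on a 3x grid"""
    S=4
    def hull(v):
        a=v[2]; R=np.array([[np.cos(a),-np.sin(a)],[np.sin(a),np.cos(a)]])
        pts=[proj(c,np.r_[R@np.array([sx*dims[0]/2,sy*dims[1]/2])+v[:2],z0+q*dims[2]]) for sx in(-1,1) for sy in(-1,1) for q in(0,1)]
        return cv2.convexHull(np.array(pts,np.float32))
    x,y,w,hh=cv2.boundingRect(hull(x0)); x-=25;y-=25;w+=50;hh+=50
    soft=k[y:y+hh,x:x+w].astype(np.float32); soft=cv2.resize(soft,None,fx=S,fy=S,interpolation=cv2.INTER_NEAREST)
    def cost(v):
        p=hull(v).reshape(-1,2); p=((p-[x,y]+.5)*S-.5)
        m=np.zeros(soft.shape,np.float32); cv2.fillConvexPoly(m,np.round(p*16).astype(np.int32),1,shift=4)
        return 1-np.minimum(m,soft).sum()/np.maximum(m,soft).sum()
    best=None
    for a in np.radians(np.arange(-90,90,15)):
        s=np.array([x0[0],x0[1],a]); r=minimize(cost,s,method="Nelder-Mead",options=dict(initial_simplex=[s,s+[.01,0,0],s+[0,.01,0],s+[0,0,.2]]))
        if best is None or r.fun<best.fun: best=r
    return best.x[:2],np.degrees(best.x[2]),best.fun
E
python3 - <<'E'
from fit import *
im={c:cv2.imread(f"pics/{c}0.png") for c in("top","side")}
H={c:cv2.cvtColor(im[c],cv2.COLOR_BGR2HSV).astype(int) for c in im}
for c in im:
    h=H[c]
    ye=(h[...,0]>20)&(h[...,0]<40)&(h[...,1]>90); bl=(h[...,0]>88)&(h[...,0]<112)&(h[...,1]>70)&(h[...,2]>100)
    print(c,"yellow",fit(ye,0,c,(.056,.030,.034),.1,(.575,.022,0)))
    print(c,"blue",fit(bl,0,c,(.05,.034,.03),.1,(.562,-.117,0)))
h=H["top"]; lid=((h[...,1]<60)&(h[...,2]>110)).astype(np.uint8)
n,l,s,ce=cv2.connectedComponentsWithStats(lid); i=[j for j in range(1,n) if abs(ce[j][0]-326)<15 and s[j,4]>2000][0]
P=np.array([atz("top",p,.1)[:2] for p in np.argwhere(l==i)[:,::-1]],np.float32); r=cv2.minAreaRect(P*1000); print(r,cv2.boxPoints(r))
g=(h[...,0]>50)&(h[...,0]<75)&(h[...,1]>100)
cv2.imwrite("pics/crop.png",cv2.resize(im["top"][195:325,235:400],None,fx=4.5,fy=4.5,interpolation=cv2.INTER_CUBIC))
E
```

```text
top yellow (array([0.5819, 0.0216]), np.float64(4.763145342051669), np.float64(0.17641180753707886))
top blue (array([ 0.5658, -0.1195]), np.float64(-23.850362842572334), np.float64(0.11930692195892334))
side yellow (array([0.5812, 0.0205]), np.float64(-1.0030041476108367), np.float64(0.14473354816436768))
side blue (array([ 0.5671, -0.1211]), np.float64(-22.13505718548324), np.float64(0.08139902353286743))
((548.1619262695312, -32.52056884765625), (246.79443359375, 214.54486083984375), 75.11304473876953) [[ 412.7878 -124.2163]
 [ 620.1314 -179.3356]
 [ 683.536    59.1751]
 [ 476.1924  114.2944]]
```

View pics/crop.png

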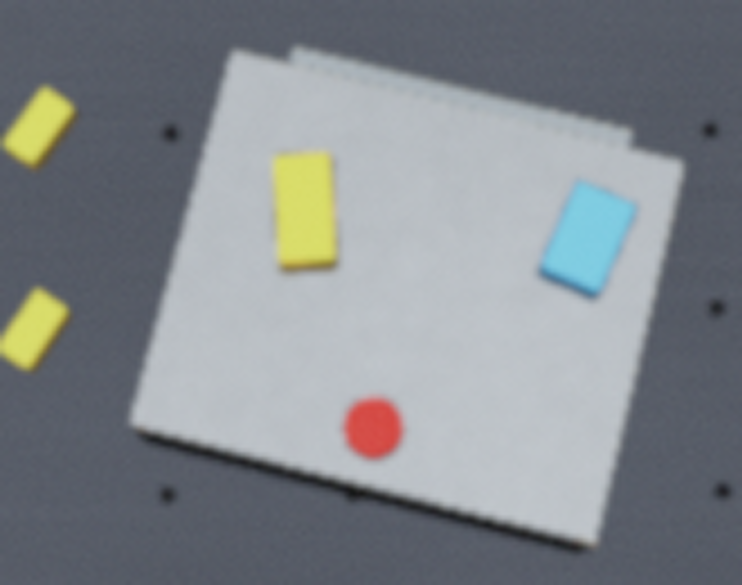

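Both cameras agree to about 2 mm, and the heights and sizes fit:

| Item | Position (x, y) | Yaw |
|---|---|---|
| Yellow foam | (0.581, 0.021) | about 3° |
| Blue foam | (0.5665, -0.120) | about -23° |
| Knob | (0.4695, -0.012) | – |
| Box | – | -15° |
| Bin centre | (0.48, 0.316) | – |

Next I'll go above the yellow foam.

```bash
cat >> h.py <<'E'
def delta(tgt,yawdeg,pos=None,yaw=None):
    s=observe(); pos=s["eef_pos"] if pos is None else np.array(pos); y=s["eef_rot"][2] if yaw is None else yaw
    d=np.array(tgt)-pos; c,n=np.cos(y),np.sin(y)
    t=(np.degrees(y)-yawdeg+180)%360-180
    return np.round(1000*np.array([c*d[0]+n*d[1],n*d[0]-c*d[1],-d[2]]),1),round(t,1)
E
python3 -c "
from h import *
print(delta((.581,.021,.19),183,(.247,.574,.231),2.736))"
```

```text
(array([-525.1, -376.4,   41. ]), np.float64(-26.2))
```

>>> move_arm(
  deltas=[
    [1, [-30, -20, 0], -2],
    [1, [-80, -57, 0], -6],
    [1, [-130, -93, 5], -10],
    [1, [-180, -129, 10], -14],
    [1, [-230, -165, 15], -18],
    [1, [-280, -200, 20], -22],
    [1, [-330, -236, 25], -26],
    [1, [-380, -272, 30], -26],
    [1, [-430, -308, 35], -26],
    [1, [-480, -344, 41], -26],
    [1, [-525, -376, 41], -26],
    [1, [-525, -376, 41], -26],
  ],
)

```text
t: 2.5
eef_pos: [0.5819, 0.0184, 0.1902]
eef_rot: [-3.141, 0.0, -3.098]
wrist_force: [0.1, 0.2, -0.9]
gripper_width: 1.0
finger_force: 0.0
```

```bash
python3 -c "
from h import *
s=observe();print(s['t'],s['eef_pos'],s['eef_rot'],s['wrist_force']);print(delta((.581,.021,.104),183))"
```

```text
2.5 [0.58190508 0.01838382 0.19021261] [-3.14112196e+00  3.81714409e-05 -3.09841204e+00] [ 0.10785826  0.17085814 -0.86564765]
(array([ 0.8,  2.7, 86.2]), np.float64(-0.5))
```

>>> move_arm(
  deltas=[
    [1, [0, 1, 25], 0],
    [1, [0, 1, 50], 0],
    [1, [0, 1, 75], 0],
    [1, [0, 1, 86], 0],
    [1, [0, 1, 86], 0],
    [0, [0, 1, 86], 0],
    [0, [0, 1, 86], 0],
    [0, [0, 1, 86], 0],
    [0, [0, 1, 86], 0],
    [0, [0, 1, 86], 0],
    [0, [0, 1, 86], 0],
  ],
)

```text
t: 3.88
eef_pos: [0.5813, 0.0224, 0.1053]
eef_rot: [-3.141, 0.002, -3.094]
wrist_force: [-0.2, 0.7, 5.3]
gripper_width: 0.341
finger_force: 59.7
```

```bash
python3 -c "
from h import *
print(delta((.45,.314,.19),183), delta((.45,.314,.06),183))"
```

```text
(array([117.2, 297.5, -84.7]), np.float64(-0.3)) (array([117.2, 297.5,  45.3]), np.float64(-0.3))
```

>>> move_arm(
  deltas=[
    [0, [0, 0, -30], 0],
    [0, [0, 0, -70], 0],
    [0, [20, 30, -90], 0],
    [0, [39, 75, -90], 0],
    [0, [58, 120, -90], 0],
    [0, [78, 165, -90], 0],
    [0, [97, 210, -90], 0],
    [0, [117, 255, -90], 0],
    [0, [117, 297, -85], 0],
    [0, [117, 297, -45], 0],
    [0, [117, 297, 0], 0],
    [0, [117, 297, 40], 0],
  ],
)

```text
t: 5.38
eef_pos: [0.4484, 0.3133, 0.0618]
eef_rot: [-3.141, -0.002, -3.093]
wrist_force: [-0.8, 0.6, -0.4]
gripper_width: 0.338
finger_force: 59.3
```

>>> move_arm(
  deltas=[
    [0, [0, 0, 0], 0],
    [0, [0, 0, 0], 0],
    [1, [0, 0, 0], 0],
    [1, [0, 0, 0], 0],
    [1, [0, 0, 0], 0],
    [1, [0, 0, 0], 0],
    [1, [0, 0, -40], 0],
    [1, [0, 0, -80], 0],
    [1, [0, 0, -120], 0],
    [1, [0, 0, -130], 0],
  ],
)

```text
t: 6.62
eef_pos: [0.451, 0.3144, 0.1979]
eef_rot: [3.139, 0.006, -3.094]
wrist_force: [-0.2, -0.7, -0.2]
gripper_width: 1.003
finger_force: 0.0
```

```bash
python3 -c "
from h import *
save('top','top1');s=observe();print(s['t'],s['eef_pos'],s['eef_rot'],s['wrist_force'])
print(delta((.5665,-.120,.19),157))"
```

```text
6.675 [0.45075793 0.31421859 0.19742787] [ 3.13956777  0.00451792 -3.09360844] [0.64361529 0.07771972 0.96128669]
(array([ -94.8, -439.3,    7.4]), np.float64(25.7))
```

View pics/top1.png

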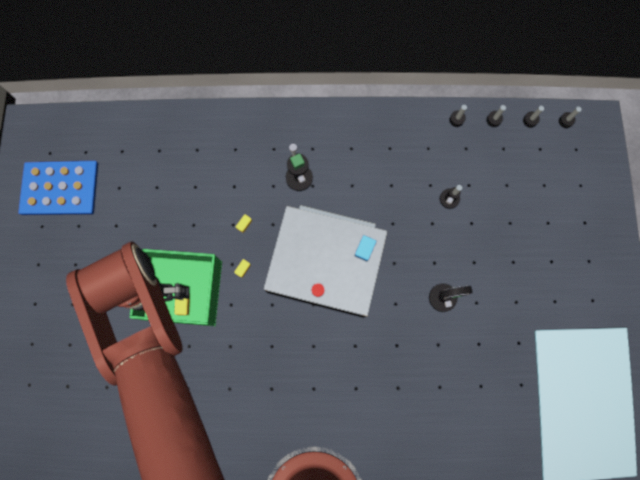

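The yellow foam is in the bin at (181,307), and the blue foam is still on the lid at (366,248). I'll go for the blue one.

>>> move_arm(
  deltas=[
    [1, [-5, -22, 0], 2],
    [1, [-13, -65, 0], 6],
    [1, [-23, -110, 0], 10],
    [1, [-33, -155, 0], 14],
    [1, [-42, -200, 0], 18],
    [1, [-52, -245, 0], 22],
    [1, [-62, -290, 0], 26],
    [1, [-73, -335, 0], 26],
    [1, [-82, -380, 0], 26],
    [1, [-91, -420, 2], 26],
    [1, [-95, -439, 2], 26],
    [1, [-95, -439, 2], 26],
  ],
)

```text
t: 8.18
eef_pos: [0.5649, -0.1207, 0.1907]
eef_rot: [3.141, -0.003, 2.734]
wrist_force: [0.1, 0.5, -0.1]
gripper_width: 0.998
finger_force: 0.0
```

```bash
python3 -c "
from h import *
s=observe();print(s['t'],s['eef_pos'],s['eef_rot'],s['wrist_force']);print(delta((.5665,-.120,.104),157))"
```

```text
8.175 [ 0.56485963 -0.12070773  0.19074676] [ 3.14136752e+00 -2.77492573e-03  2.73419101e+00] [ 0.1086022   0.48519011 -0.09745221]
(array([-1.2,  1.3, 86.7]), np.float64(-0.3))
```

>>> move_arm(
  deltas=[
    [1, [-1, 0, 25], 0],
    [1, [-1, 0, 50], 0],
    [1, [-1, 0, 75], 0],
    [1, [-1, 0, 86], 0],
    [1, [-1, 0, 86], 0],
    [0, [-1, 0, 86], 0],
    [0, [-1, 0, 86], 0],
    [0, [-1, 0, 86], 0],
    [0, [-1, 0, 86], 0],
    [0, [-1, 0, 86], 0],
    [0, [-1, 0, 86], 0],
  ],
)

```text
t: 9.55
eef_pos: [0.5671, -0.1211, 0.1075]
eef_rot: [3.142, 0.002, 2.736]
wrist_force: [1.0, -1.4, 5.8]
gripper_width: 0.383
finger_force: 60.2
```

```bash
python3 -c "
from h import *
print(delta((.515,.314,.19),170), delta((.515,.314,.06),170))"
```

```text
(array([219.6, 379.2, -82.5]), np.float64(-13.3)) (array([219.6, 379.2,  47.5]), np.float64(-13.3))
```

>>> move_arm(
  deltas=[
    [0, [0, 0, -30], 0],
    [0, [0, 0, -70], 0],
    [0, [10, 20, -90], 0],
    [0, [33, 58, -90], 0],
    [0, [60, 103, -90], -3],
    [0, [86, 148, -90], -6],
    [0, [112, 193, -90], -9],
    [0, [138, 238, -90], -13],
    [0, [164, 283, -90], -13],
    [0, [190, 328, -90], -13],
    [0, [212, 366, -90], -13],
    [0, [220, 379, -85], -13],
  ],
)

```text
t: 11.05
eef_pos: [0.5121, 0.3171, 0.1905]
eef_rot: [-3.141, -0.001, 2.966]
wrist_force: [-1.0, 0.7, 0.0]
gripper_width: 0.384
finger_force: 59.6
```

>>> move_arm(
  deltas=[
    [0, [0, 0, 40], 0],
    [0, [0, 0, 80], 0],
    [0, [0, 0, 115], 0],
    [0, [0, 0, 115], 0],
    [0, [0, 0, 115], 0],
    [1, [0, 0, 115], 0],
    [1, [0, 0, 115], 0],
    [1, [0, 0, 115], 0],
    [1, [0, 0, 115], 0],
    [1, [0, 0, 75], 0],
    [1, [0, 0, 35], 0],
    [1, [0, 0, 0], 0],
  ],
)

```text
t: 12.55
eef_pos: [0.5139, 0.3144, 0.1929]
eef_rot: [3.141, 0.001, 2.963]
wrist_force: [0.1, 0.9, -0.0]
gripper_width: 0.998
finger_force: 0.0
```

```bash
python3 -c "
from h import *
save('side','side1');s=observe();print(s['t'],s['eef_pos'],s['eef_rot'],s['wrist_force'])
print(delta((.4695,-.012,.20),165))"
```

```text
12.6 [0.51640604 0.31554293 0.19890287] [3.13619403 0.00779099 2.96275927] [1.991291   0.89655043 3.89279821]
(array([ -12.1, -330.7,   -1.1]), np.float64(4.8))
```

View pics/side1.png

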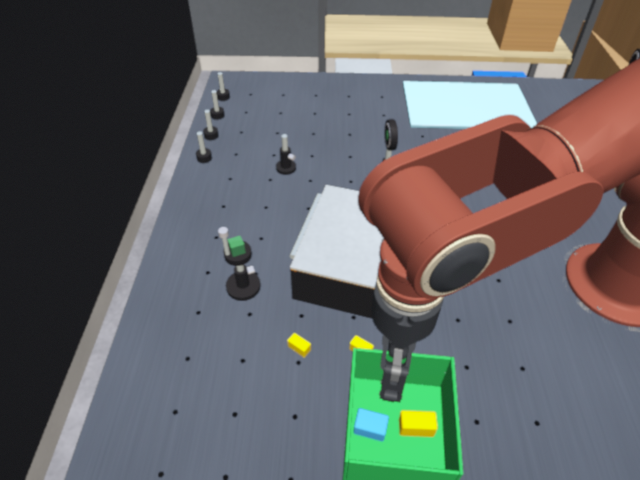

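Both foams are in the bin: blue at (372,424), yellow at (418,423). Now the knob.

>>> move_arm(
  deltas=[
    [1, [-1, -20, -5], 1],
    [1, [-2, -60, -5], 3],
    [1, [-4, -105, -5], 5],
    [1, [-6, -150, -5], 5],
    [1, [-7, -195, -5], 5],
    [1, [-9, -240, -5], 5],
    [1, [-11, -285, -5], 5],
    [1, [-12, -318, -5], 5],
    [1, [-12, -331, -5], 5],
    [1, [-12, -331, -5], 5],
    [1, [-12, -331, -5], 5],
  ],
)

```text
t: 13.98
eef_pos: [0.4666, -0.0128, 0.1959]
eef_rot: [3.141, -0.001, 2.876]
wrist_force: [-0.2, 1.7, 0.1]
gripper_width: 1.002
finger_force: 0.0
```

Run:
```python
from h import *
np.set_printoptions(precision=4,suppress=True)
s=observe();print(s['t'],s['eef_pos'],s['eef_rot'],s['wrist_force']);print(delta((.4695,-.012,.112),165))
for c in ("side","top"):
    im=save(c,c+"2"); h=cv2.cvtColor(np.ascontiguousarray(im),cv2.COLOR_RGB2HSV).astype(int)
    m=((h[...,0]<8)|(h[...,0]>172))&(h[...,1]>190)&(h[...,2]>150); p=proj(c,(.4695,-.012,.128)); u,v=p.astype(int)
    mm=np.zeros_like(m); mm[v-25:v+25,u-25:u+25]=m[v-25:v+25,u-25:u+25]
    print(c,p,mm.sum(), np.argwhere(mm).mean(0)[::-1] if mm.any() else None)
a=cv2.imread("pics/side2.png"); u,v=proj("side",(.47,-.01,.14)).astype(int)
cv2.imwrite("pics/crop2.png",cv2.resize(a[v-70:v+70,u-80:u+80],None,fx=4,fy=4))
```

```text
13.975 [ 0.4666 -0.0128  0.1959] [ 3.1413 -0.0008  2.8762] [-0.218   1.7152  0.0884]
(array([-2.6,  1.6, 83.9]), np.float64(-0.2))
side [398.8486 229.6492] 157 [397.6497 230.2229]
top [317.6158 290.2573] 0 None
```

View pics/crop2.png

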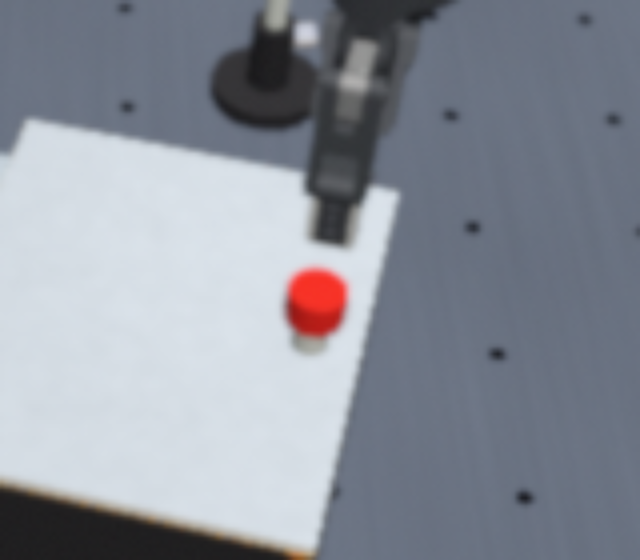

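>>> move_arm(
  deltas=[
    [1, [-3, 0, 25], 0],
    [1, [-3, 0, 50], 0],
    [1, [-3, 0, 75], 0],
    [1, [-3, 0, 88], 0],
    [1, [-3, 0, 88], 0],
    [0, [-3, 0, 88], 0],
    [0, [-3, 0, 88], 0],
    [0, [-3, 0, 88], 0],
    [0, [-3, 0, 88], 0],
    [0, [-3, 0, 88], 0],
    [0, [-3, 0, 88], 0],
  ],
)

```text
t: 15.45
eef_pos: [0.4711, -0.0113, 0.11]
eef_rot: [3.133, 0.002, 2.875]
wrist_force: [1.5, 13.1, 4.2]
gripper_width: 0.333
finger_force: 58.8
```

Run:
```python
from h import *
np.set_printoptions(precision=4,suppress=True)
s=observe();print(s['t'],s['eef_pos'],s['eef_rot'],s['wrist_force'])
# arc of the knob about the hinge: r=.175, h=.036 ; shift back (towards hinge, = -tool x) and up
for th in (.02,.04,.06,.1,.15,.2): 
    c,n=np.cos(th),np.sin(th); print(th,1000*(.175-(.175*c-.036*n)),1000*(.175*n+.036*c-.036))
```

```text
15.45 [ 0.4711 -0.0113  0.11  ] [3.1333 0.0019 2.8752] [ 1.5365 13.1404  4.1803]
0.02 0.7549508343088762 3.49256691133009
0.04 1.5795973650476747 6.9693373224561785
0.06 2.473609744599259 10.428920571570153
0.1 4.468274075631273 17.29099786320386
0.15 7.344834130242173 25.747431988577382
0.2 10.640444786404913 34.04952969142041
```

>>> move_arm(
  deltas=[
    [0, [0, 2, 0], 0],
    [0, [0, 2, -1], 0],
    [0, [0, 2, -2], 0],
    [0, [-0.5, 2, -3], 0],
    [0, [-1, 2, -4], 0],
    [0, [-1, 2, -5], 0],
    [0, [-1.5, 2, -6], 0],
    [0, [-1.5, 2, -7], 0],
    [0, [-2, 2, -8], 0],
    [0, [-2, 2, -9], 0],
    [0, [-2.5, 2, -10], 0],
    [0, [-2.5, 2, -11], 0],
  ],
)

```text
t: 16.95
eef_pos: [0.4719, -0.0115, 0.1145]
eef_rot: [3.137, -0.001, 2.875]
wrist_force: [12.6, 5.7, -18.6]
gripper_width: 0.329
finger_force: 61.4
```

>>> move_arm(
  deltas=[
    [0, [-0.5, 0, -0.5], 0],
    [0, [-1, 0, -1], 0],
    [0, [-1, 0, -1.5], 0],
    [0, [-1.5, 0, -2], 0],
    [0, [-1.5, 0, -2.5], 0],
    [0, [-2, 0, -3], 0],
    [0, [-2, 0, -3.5], 0],
    [0, [-2, 0, -4], 0],
  ],
)

```text
t: 17.95
eef_pos: [0.4738, -0.012, 0.1218]
eef_rot: [3.138, -0.002, 2.875]
wrist_force: [2.2, 6.5, -3.6]
gripper_width: 0.328
finger_force: 62.7
```

>>> move_arm(
  deltas=[
    [0, [-0.5, 0, -2], 0],
    [0, [-1, 0, -4], 0],
    [0, [-2, 0, -6], 0],
    [0, [-2.5, 0, -8], 0],
    [0, [-3, 0, -10], 0],
    [0, [-4, 0, -12], 0],
    [0, [-5, 0, -14], 0],
    [0, [-5.5, 0, -16], 0],
    [0, [-6, 0, -18], 0],
    [0, [-7, 0, -20], 0],
    [0, [-8, 0, -22], 0],
    [0, [-8, 0, -22], 0],
  ],
)

```text
t: 19.45
eef_pos: [0.4815, -0.014, 0.1436]
eef_rot: [3.138, -0.003, 2.875]
wrist_force: [4.4, 7.4, -6.1]
gripper_width: 0.33
finger_force: 61.6
```

Run:
```python
from h import *
np.set_printoptions(precision=4,suppress=True)
s=observe();print(s['t'],s['eef_pos'],s['eef_rot'],s['wrist_force'])
a=save("side","side3")[:,:,::-1].copy()
kx=np.array([.471,-.0118]); u=np.array([np.cos(np.radians(-15)),np.sin(np.radians(-15))]); w=np.array([-u[1],u[0]]); H=kx+.175*u
for th,col in ((.15,(255,0,0)),(.2,(0,255,0)),(.25,(0,0,255))):
    pts=[np.r_[H-u*(r*np.cos(th)-.008*np.sin(th))+w*v,.092+r*np.sin(th)+.008*np.cos(th)] for r,v in((.2,-.12),(.2,.12),(0,.12),(0,-.12))]
    cv2.polylines(a,[np.round(np.array([proj("side",p) for p in pts])).astype(np.int32)],True,col,1)
cv2.imwrite("pics/fin.png",cv2.resize(a[130:350,250:470],None,fx=2.7,fy=2.7,interpolation=cv2.INTER_CUBIC))
```

```text
19.45 [ 0.4815 -0.014   0.1436] [ 3.1377 -0.0027  2.8753] [ 4.3688  7.368  -6.1467]
```

View pics/fin.png

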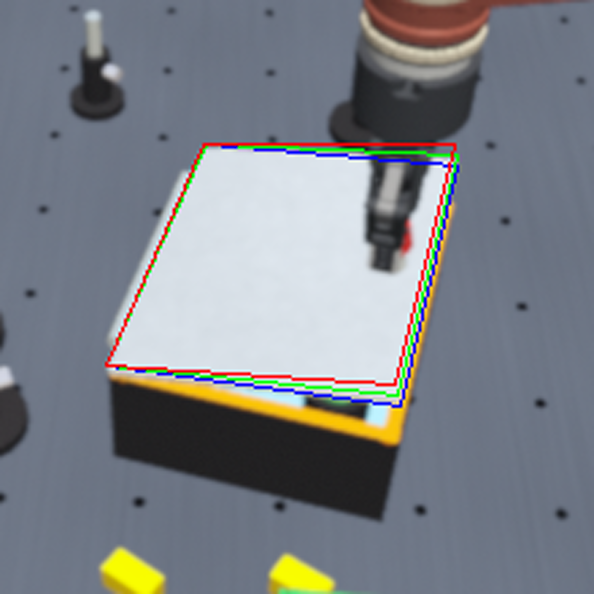

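The lid is open and held. I'll check the angle against the edges of its upper and lower faces.

Run:
```python
from h import *
im=cv2.imread("pics/side3.png")
kx=np.array([.471,-.0118]); u=np.array([np.cos(np.radians(-15)),np.sin(np.radians(-15))]); w=np.array([-u[1],u[0]]); H=kx+.175*u
x0,y0=350,235; S=8
a=cv2.resize(im[y0:y0+70,x0:x0+90],None,fx=S,fy=S,interpolation=cv2.INTER_CUBIC)
for th,col in ((.14,(255,0,0)),(.17,(255,0,255)),(.2,(0,200,0)),(.23,(0,0,255))):
  for h in (.0,.008):
    p=proj("side",np.r_[H-u*(.2*np.cos(th)-h*np.sin(th))+w*.12,.092+.2*np.sin(th)+h*np.cos(th)])
    p=((p-[x0,y0]+.5)*S).astype(int); cv2.circle(a,tuple(p),5,col,-1 if h else 2)
p=proj("side",np.r_[H-u*.2+w*.12,.092]); p=((p-[x0,y0]+.5)*S).astype(int); cv2.circle(a,tuple(p),6,(0,0,0),2); print(p)
cv2.imwrite("pics/z.png",a)
```

```text
[381 471]
```

View pics/z.png

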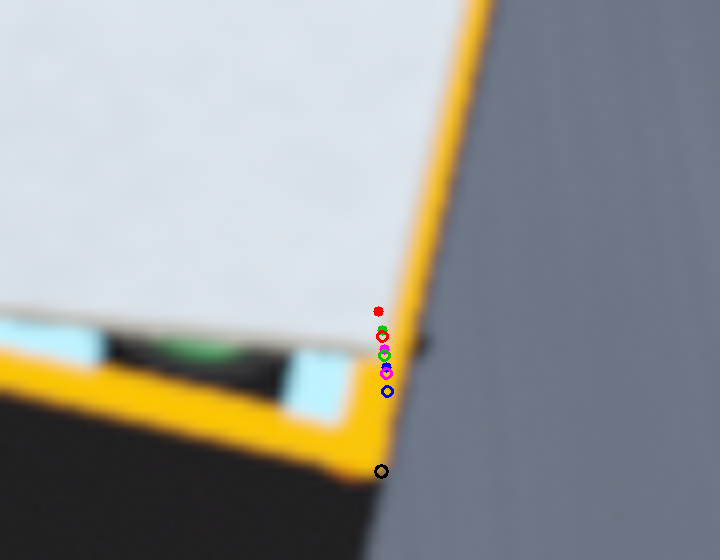

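The lid's lower corner is at row 355 of the crop, which matches the 0.20 rad marker. I'll hold briefly to confirm it's steady, then hand in.

>>> move_arm(
  deltas=[
    [0, [0, 0, 0], 0],
    [0, [0, 0, 0], 0],
    [0, [0, 0, 0], 0],
    [0, [0, 0, 0], 0],
  ],
)

```text
t: 20.0
eef_pos: [0.4814, -0.014, 0.1435]
eef_rot: [3.138, -0.003, 2.875]
wrist_force: [4.4, 7.0, -5.8]
gripper_width: 0.331
finger_force: 61.6
```

```bash
python3 -c "
from h import *
s=observe();print(s['t'],s['eef_pos'],s['qd'],s['finger_force']);print(order.hand_in())"
```

```text
20.0 [ 0.48144591 -0.01401429  0.14346955] [-0.00027371  0.00095574 -0.00153736 -0.00081504 -0.00079402  0.00020006] 61.63414657115936
the job is handed in; nothing more can be done
None
```

Both foam offcuts went into the green bin first, then I eased the lid past its seal; it is held steady at about 0.20 rad (front edge about 4 cm up), and I handed the job in at 20 s.

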